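Pump up the air duster

ROBOT

A 7-joint arm with a two-finger parallel gripper is mounted at the origin on the work surface. World frame = base frame: x ahead of the robot, y to its left, z up, the work surface at z = 0. Lengths are in mm, angles in rad, forces in N, time in s.
With the tool pointing down it reaches from about 425 to 875 mm from the base axis. Payload 4.7 kg.
Tool frame: the origin (TCP) lies at the very end of the fingers, on their centre line; the grasp point (between the pads) lies 19 mm behind it (grip_point_offset is the distance from the TCP to the grasp point, in mm); z points along the fingers, y is the line along which they close (so a half turn about z gives the same grasp; the last joint's range is limited). The gripper opens to 87 mm and grips with 3 to 60 N. Pads are 19 mm wide; open, the fingers measure 117 mm over their backs; the gripper's body (75 mm by 190 mm) begins 51 mm behind the grasp point.
Start: joints at [1.29, 0.321, -0.07, 1.45, 0.023, 1.371, -0.057], TCP at [188.836, -621.986, 222.587] pointing down, gripper open.
Joint ranges: [-2.86, 2.86], [-0.3, 2.09], [-1.38, 1.24], [0.06, 2.45], [-1.56, 4.7], [0.09, 2.05], [-2.69, 2.69]. Speed limits (rad/s): [2.57, 2.57, 3.14, 3.14, 3.14, 3.14, 3.14].

INTERFACE

Orientations are given as a unit quaternion [w, x, y, z].
In Python, from rig import * gives the robot as it stands.
- The arm moves only by the tool send_rows, never from a script. Its argument "deltas" is one flat list of numbers, 7 for each row, row after row: the shift along the tool's x, y, z in mm, then the turn, a rotation vector about the tool's x, y, z in degrees, then the opening, from -1 (shut) to 1 (fully open), so that 0 is half open. A call has 1 to 5 rows; each row is the pose to reach, as a shift and turn from the pose commanded when the call began, along the tool's axes at that moment; what a row does not reach only later rows make up. A row lasts 1/12 s, in which the tool goes at most 41.7 mm and 7.16 degrees, less where a joint would pass 70% of its speed; a pose out of reach is approached as far as the arm can. A call with a gripper value outside its range is refused whole. The fingers move at their own pace and stop on an object; "squeeze" is the grip in N (left out, the last holds). Time passes only in rows, so rows that repeat a pose let the fingers close. It gives the time, the measured TCP pose, the force, the opening and the grip force at its end, in the units of the state.
- sense(): the state, without advancing time (a new reading comes with each control period).
- capture(name): name is "scene" or "side" or "wrist"; returns a dict with "color" (400x640x3 uint8, red, green, blue), "camera_matrix" (3x3 intrinsics, pixels), "R" (3x3) and "t" (3): a world point X has camera coordinates R X + t; the wrist camera has in their place "mount" (4x4, takes a point from camera to tool coordinates, whose origin is the TCP and whose axes are the flange's). Camera axes: x right, y down, z forward; pixel columns grow to the right and rows downward; lengths in mm; the calibration is good to about 2 mm. A picture is of the moment at which its call begins: read the wrist's pose just before it. There is no depth.
- hand_in(): hands the job in; it is judged then, once.
The state is a dict: "time": time; "qpos": joint angles; "qvel": joint speeds; "tau": joint torques, N m; "ee_pos": TCP position; "tcp_rot": TCP orientation; "contact_force": force on the tool from outside, world axes, zero at the start; "torque": the same for the moment, N m; "gripper_width": opening from 0.0 (shut) to 1.0 (fully open); "grasp_force": force on a finger pad.
Only numpy, scipy, OpenCV 4.12 (cv2) and the standard library are available. Lean on these libraries where they do the work, as an engineer would, in place of code of your own. Each camera call takes 0.05 s, during which the arm holds its last target. There are 200 camera calls.

TASK

Pump up the air duster on the patio table: press its big plunger knob down and let it come back up, again and again, until the small indicator pin beside it stands fully out of its collar. Only press the knob from above with the fingertips, do not grip or lift anything and do not touch the pin; finish with the knob back up and the duster and the things around it left standing where they are.

Things in the scene. Friction and masses are not known exactly. Their poses are not given: they have to be found in the camera images.
- duster: the hand-pumped air duster: an upright round grey metal tank, 120 mm across and 100 mm tall, 1.2 kg or so, standing loose on the table. Origin: centre of its underside; z up, x from the tank's axis towards the indicator pin. A short nozzle with a brass tip points along -x, 70 mm above the table, its end 97 mm from the axis. The plunger stands on the tank's axis.
- plunger_top (a point): centre of the top face of the plunger's round black knob (48 mm across, 19 mm thick, nearly flat top with rounded edge), 175 mm above the table when up; it goes down with the knob, by 22 mm at most
- plunger (a joint): how far the plunger is pressed down (m): 0 up, 0.022 fully down. A spring brings it back by itself as the finger rises: about 3 N to start it moving, 12 N at the bottom, a little more when moving
- pin_tip (a point): centre of the top of the steel indicator pin (10 mm across), 42 mm from the tank's axis on the duster's +x side; 3 mm above its collar when in, 27 mm above the collar (137 mm above the table) when fully out
- pin (a joint): how far the pin is out (m): 0 in, 0.023 to 0.024 fully out; it stays where it is. A press of at least three quarters of the plunger's travel raises it 2 to 7 mm the first time, then 4 mm a stroke; shorter ones may do nothing. The plunger must come all the way up in between. Once the pin is fully out more strokes do nothing, and a dark ring at the pin's foot shows just above the collar
- collar_top (a point): centre of the top of the pin's round aluminium collar (18 mm across), 110 mm above the table, on the tank's shoulder; fixed to the duster, the pin rises out of it
- pin_head: the visible part of the indicator pin, a steel rod 10 mm across; not to be touched. Its origin lies on the tank's axis and not at the pin: use pin_tip
- ramekin: white ceramic ramekin, 80 mm across, 45 mm tall, loose, origin under its centre; leave it alone
- bead_jar: glass bead jar with a metal cap, 60 mm across, 85 mm tall, loose, origin under its centre; leave it alone
- pliers: stainless round-nose pliers lying flat, 140 mm long, 56 mm wide, 13 mm tall, loose, origin under the pivot region, x towards the nose; leave them alone
Mind the look-alikes: they are no part of the job. Leave any orange or purple look-alike of the duster alone.

How it is judged:
By the outcome, as a careful person would: the job done as asked, in the order asked, and still so for the second after the job is handed in, with the robot touching nothing.
It also fails if it takes over 45 s, if anything falls off the work surface, if the arm or the gripper's body presses on something with over 40 N, if the wrist force passes 120 N, or if a joint passes its speed limit or range.

## Working session

There is one attempt and no reset: what is moved stays moved. The work goes in short steps, Python scripts to look and compute and a tool call to move; the robot and the scene stay as the last step left them, time stands still between calls to the robot, and variables do not carry over. Pictures are saved under pics/ and viewed, at most 10 in all, crops included, and the job is handed in when it is done.

Besides the shell and the picture viewer there is one more tool, called after ">>>" as a command line: name --argument value ..., lists and objects as JSON in quotes. send_rows: Moves the arm, as the interface text tells. Its arguments: {"type":"object","properties":{"deltas":{"type":"array","items":{"type":"number"}},"squeeze":{"type":"number"}},"required":["deltas"]}

```bash
mkdir -p pics; cat > h.py <<'E'
from rig import *
import numpy as np, cv2, pickle
def snap(n,f):
    s=sense(); c=capture(n); c['s']=s
    pickle.dump(c,open(f'pics/{f}.pkl','wb')); cv2.imwrite(f'pics/{f}.png',c['color'][:,:,::-1]); return c
E
python3 - <<'E'
from h import *
a=snap('scene','a');b=snap('side','b')
cv2.imwrite('pics/ab.png',cv2.resize(np.vstack([a['color'],b['color']])[:,:,::-1],(480,600),interpolation=cv2.INTER_AREA))
s=sense();print(s['time'],s['ee_pos'],s['tcp_rot'],s['gripper_width'])
for c in(a,b):print(c['camera_matrix'],c['R'],c['t'])
E
```

```text
0.1 [ 188.6456208  -621.51649307  221.58156149] [-8.27390823e-04  9.89154977e-01  1.46873127e-01 -1.79512400e-04] 1.0005506671404942
[[423.21922793   0.         321.91013822]
 [  0.         423.21922793 202.08190003]
 [  0.           0.           1.        ]] [[-0.68077887  0.73213095  0.02289989]
 [ 0.38235306  0.38185301 -0.84142404]
 [-0.62477697 -0.56406787 -0.53988997]] [ 415.53748733 -152.0834993  1461.69599926]
[[372.56904115   0.         320.59155615]
 [  0.         372.56904115 200.07238819]
 [  0.           0.           1.        ]] [[ 0.98327551 -0.18167502 -0.01278492]
 [-0.14502648 -0.73859244 -0.65836808]
 [ 0.11016619  0.64921136 -0.75258755]] [-586.56466922  171.92539685  795.88816772]
```

View pics/a.png

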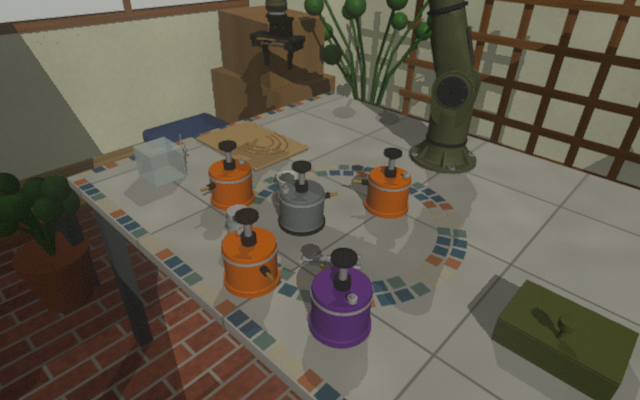

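View pics/b.png

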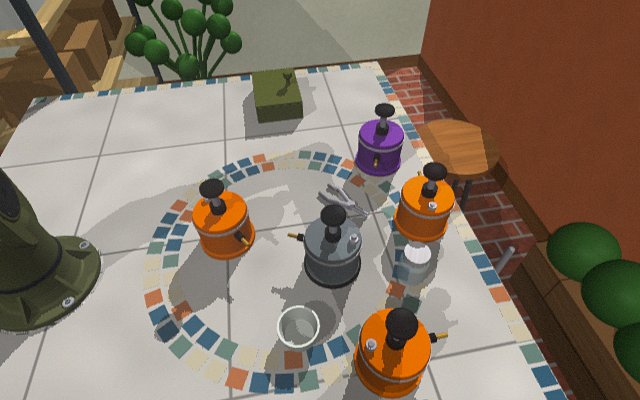

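The grey duster's knob is at about (302,168) in the scene view and (333,215) in the side view. Its pin is at about (355,239) in the side view, and the nozzle points toward the robot. I'll enlarge both.

```bash
python3 - <<'E'
from h import *
a=cv2.imread('pics/a.png')[150:240,265:345];b=cv2.imread('pics/b.png')[195:295,280:370]
r=lambda i:cv2.resize(i,(400,i.shape[0]*400//i.shape[1]),interpolation=cv2.INTER_CUBIC)
a,b=r(a),r(b);h=max(a.shape[0],b.shape[0])
p=lambda i:cv2.copyMakeBorder(i,0,h-i.shape[0],0,0,0)
cv2.imwrite('pics/c.png',np.hstack([p(a),p(b)]))
E
```

```text
(no output)
```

View pics/c.png

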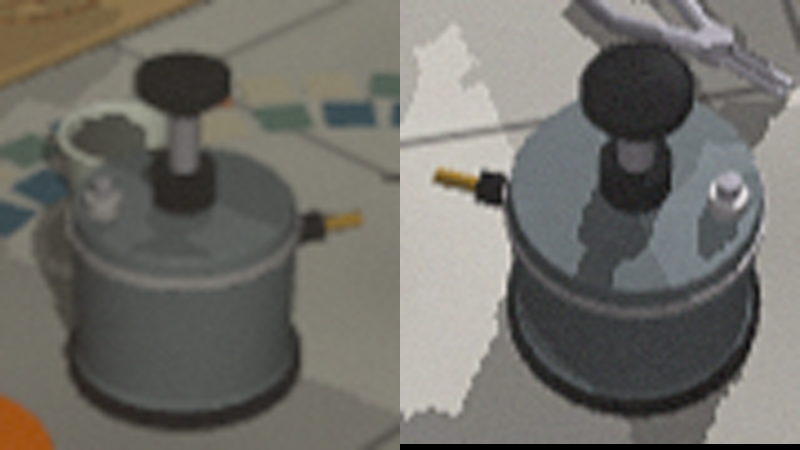

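```bash
python3 - <<'E'
from h import *
C=[pickle.load(open(f'pics/{f}.pkl','rb')) for f in 'ab']
def ray(c,u,z):
    d=c['R'].T@np.linalg.inv(c['camera_matrix'])@[*u,1]; o=-c['R'].T@c['t']; return o+d*(z-o[2])/d[2]
def tri(u,v):
    P=[c['camera_matrix']@np.c_[c['R'],c['t']] for c in C]
    x=cv2.triangulatePoints(P[0],P[1],np.array(u,float),np.array(v,float));return (x[:3]/x[3]).ravel()
for n,u,v,z in[('knob',(301.6,167),(333.3,215.9),165.5),('pin',(285.4,187),(354,236.6),113),('noz',(337,193.8),(287.9,233.9),70)]:
    print(n,ray(C[0],u,z),ray(C[1],v,z),tri(u,v))
# neighbours: orange knobs, purple
for n,u in[('o1',(212,188)),('o2',(433,172)),('o3',(402,322)),('pu',(384,110))]:print(n,ray(C[1],u,165.5))
s=sense();from scipy.spatial.transform import Rotation as R
q=s['tcp_rot'];print(R.from_quat([*q[1:],q[0]]).as_matrix().round(3),s['ee_pos'],s['contact_force'])
E
```

```text
knob [610.70593868 -72.50336696 165.5       ] [608.96405102 -74.03078123 165.5       ] [609.32483729 -73.59747188 164.6566751 ]
pin [644.25890693 -96.03514481 113.        ] [647.1368478  -91.00113043 113.        ] [646.80589212 -92.88864747 115.45868263]
noz [523.53964845 -28.73952965  70.        ] [522.39483185 -28.3706253   70.        ] [522.8409198  -28.78494432  69.89739905]
o1 [386.74276357  41.8245152  165.5       ]
o2 [ 8.32669668e+02 -4.32061245e-01  1.65500000e+02]
o3 [ 668.15211058 -292.01853886  165.5       ]
pu [796.96758836 225.07514548 165.5       ]
[[ 0.957  0.291 -0.001]
 [ 0.291 -0.957  0.002]
 [-0.    -0.002 -1.   ]] [ 188.6456208  -621.51649307  221.58156149] [ 0.15503423 -0.73931049 -0.35587018]
```

>>> send_rows --deltas '[20,-14,-10,0,0,0,-1,48,-34,-10,0,0,0,-1,79,-56,-10,0,0,0,-1,110,-78,-10,0,0,0,-1,140,-100,-10,0,0,0,-1]' --squeeze 10

```text
time: 0.52
ee_pos: [294.5, -483.8, 232.1]
tcp_rot: [-0.0, 0.989, 0.147, -0.0]
contact_force: [0.7, -0.2, 0.3]
gripper_width: 0.707
grasp_force: 0.0
```

>>> send_rows --deltas '[28,-20,0,0,0,0,-1,56,-40,0,0,0,0,-1,84,-60,0,0,0,0,-1,112,-80,0,0,0,0,-1,140,-100,0,0,0,0,-1]'

```text
time: 0.93
ee_pos: [399.2, -347.6, 232.3]
tcp_rot: [-0.0, 0.989, 0.147, -0.0]
contact_force: [1.1, -0.2, 0.1]
gripper_width: 0.323
grasp_force: 0.0
```

>>> send_rows --deltas '[28,-20,0,0,0,0,-1,56,-40,0,0,0,0,-1,84,-60,0,0,0,0,-1,112,-80,0,0,0,0,-1,140,-100,0,0,0,0,-1]'

```text
time: 1.35
ee_pos: [504.0, -211.4, 232.3]
tcp_rot: [0.0, 0.989, 0.147, -0.0]
contact_force: [0.4, -0.9, 0.2]
gripper_width: 0.019
grasp_force: 0.0
```

>>> send_rows --deltas '[35,-25,0,0,0,0,-1,70,-50,0,0,0,0,-1,105,-75,0,0,0,0,-1,130,-95,0,0,0,0,-1,140,-100,0,0,0,0,-1]'

```text
time: 1.77
ee_pos: [610.3, -68.5, 232.1]
tcp_rot: [-0.002, 0.988, 0.151, 0.001]
contact_force: [-0.7, 0.7, -0.3]
gripper_width: 0.003
grasp_force: 0.0
```

>>> send_rows --deltas '[0,0,0,0,0,0,-1,0,0,0,0,0,0,-1]'

```text
time: 1.93
ee_pos: [608.1, -76.5, 231.8]
tcp_rot: [0.0, 0.989, 0.147, -0.001]
contact_force: [-0.6, -0.4, -0.4]
gripper_width: 0.006
grasp_force: 0.0
```

>>> send_rows --deltas '[1,-1,15,0,0,0,-1,2,-2,35,0,0,0,-1,2.5,-2.6,46,0,0,0,-1,2.5,-2.6,46,0,0,0,-1]'

```text
time: 2.27
ee_pos: [607.4, -75.5, 183.4]
tcp_rot: [-0.0, 0.989, 0.146, -0.003]
contact_force: [-1.0, 0.4, 0.2]
gripper_width: 0.001
grasp_force: 0.0
```

```bash
python3 - <<'E'
from h import *
a=snap('scene','a2');b=snap('side','b2');print(sense()['ee_pos'])
a=cv2.imread('pics/a2.png')[130:220,265:345];b=cv2.imread('pics/b2.png')[175:275,290:380]
r=lambda i:cv2.resize(i,(400,i.shape[0]*400//i.shape[1]),interpolation=cv2.INTER_CUBIC)
a,b=r(a),r(b);h=max(a.shape[0],b.shape[0])
p=lambda i:cv2.copyMakeBorder(i,0,h-i.shape[0],0,0,0)
cv2.imwrite('pics/d.png',np.hstack([p(a),p(b)]))
E
```

```text
[609.48071035 -74.79262487 186.51603037]
```

View pics/d.png

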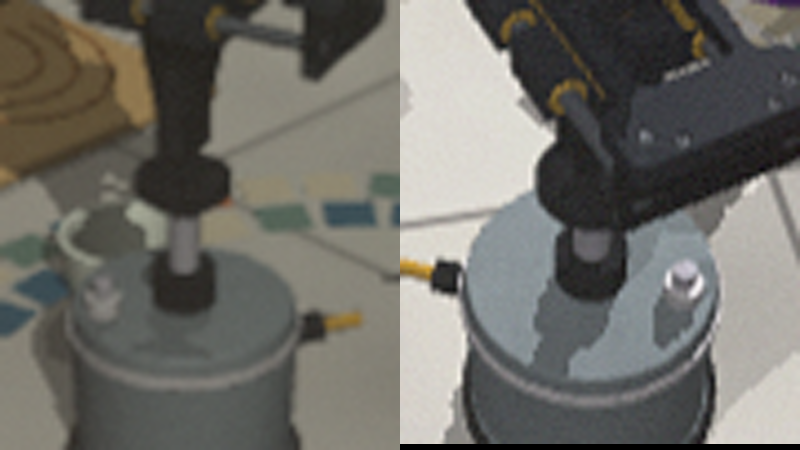

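The closed fingertips sit centred over the knob in both views, and the pin is clear at about (102,300) in the left crop and (684,285) in the right. Pressing now.

>>> send_rows --deltas '[0,0,9,0,0,0,-1,0,0,16,0,0,0,-1,0,0,23,0,0,0,-1,0,0,29,0,0,0,-1,0,0,32,0,0,0,-1]'

```text
time: 2.78
ee_pos: [611.3, -74.0, 156.0]
tcp_rot: [0.001, 0.989, 0.147, 0.001]
contact_force: [-2.1, -1.4, 10.7]
gripper_width: 0.006
grasp_force: 5.4
```

>>> send_rows --deltas '[0,0,1,0,0,0,-1,0,0,1,0,0,0,-1]'

```text
time: 2.95
ee_pos: [611.3, -74.0, 155.6]
tcp_rot: [0.001, 0.989, 0.147, 0.001]
contact_force: [-1.0, -0.7, 10.7]
gripper_width: 0.005
grasp_force: 5.2
```

>>> send_rows --deltas '[0,0,2,0,0,0,-1,0,0,2,0,0,0,-1,0,0,-8,0,0,0,-1,0,0,-20,0,0,0,-1,0,0,-29,0,0,0,-1]'

```text
time: 3.37
ee_pos: [610.4, -73.3, 183.7]
tcp_rot: [0.0, 0.989, 0.147, 0.0]
contact_force: [-0.3, -0.1, -0.6]
gripper_width: 0.007
grasp_force: 0.0
```

>>> send_rows --deltas '[0,0,0,0,0,0,-1,0,0,0,0,0,0,-1]'

```text
time: 3.53
ee_pos: [609.9, -73.1, 182.4]
tcp_rot: [-0.0, 0.989, 0.147, -0.0]
contact_force: [0.3, 0.0, -0.6]
gripper_width: 0.005
grasp_force: 0.0
```

```bash
cat > v.py <<'E'
from h import *
import sys
f=sys.argv[1]
a=snap('scene','a'+f);b=snap('side','b'+f);s=sense();print(s['ee_pos'],s['contact_force'])
a=cv2.imread(f'pics/a{f}.png')[155:215,265:345];b=cv2.imread(f'pics/b{f}.png')[205:265,290:370]
cv2.imwrite(f'pics/v{f}.png',cv2.resize(np.hstack([a,b]),(800,300),interpolation=cv2.INTER_CUBIC))
E
python3 v.py 3
```

```text
[609.27470148 -73.19506375 181.31576705] [ 0.45768174 -0.12158428 -0.48041143]
```

View pics/v3.png

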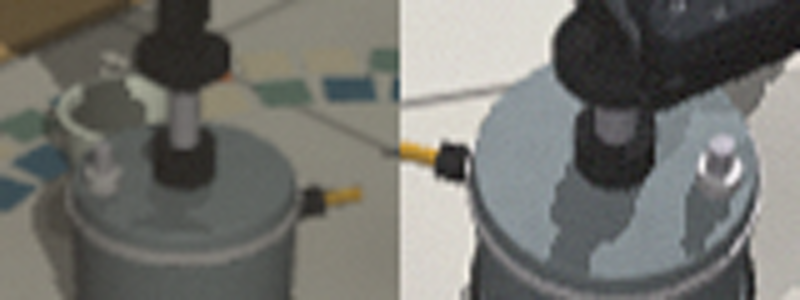

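The pin has risen a little: its tip is now at about (720,143) in the right crop. The knob is back up and the tank hasn't moved. Repeating the stroke.

>>> send_rows --deltas '[0,0,10,0,0,0,-1,0,0,18,0,0,0,-1,0,0,25,0,0,0,-1,0,0,30,0,0,0,-1,0,0,30,0,0,0,-1]'

```text
time: 4.05
ee_pos: [610.8, -73.3, 153.6]
tcp_rot: [0.0, 0.989, 0.147, 0.001]
contact_force: [-1.9, -1.0, 11.4]
gripper_width: 0.006
grasp_force: 5.6
```

>>> send_rows --deltas '[0,0,0,0,0,0,-1,0,0,-10,0,0,0,-1,0,0,-22,0,0,0,-1,0,0,-30,0,0,0,-1,0,0,-30,0,0,0,-1]'

```text
time: 4.47
ee_pos: [610.4, -73.3, 183.3]
tcp_rot: [0.0, 0.989, 0.147, 0.0]
contact_force: [-0.0, -0.9, 0.3]
gripper_width: 0.004
grasp_force: 0.0
```

>>> send_rows --deltas '[0,0,10,0,0,0,-1,0,0,18,0,0,0,-1,0,0,25,0,0,0,-1,0,0,30,0,0,0,-1,0,0,30,0,0,0,-1]'

```text
time: 4.88
ee_pos: [611.0, -73.3, 153.4]
tcp_rot: [0.0, 0.989, 0.147, 0.001]
contact_force: [-0.4, 0.5, 11.0]
gripper_width: 0.009
grasp_force: 5.7
```

>>> send_rows --deltas '[0,0,0,0,0,0,-1,0,0,-10,0,0,0,-1,0,0,-22,0,0,0,-1,0,0,-30,0,0,0,-1,0,0,-30,0,0,0,-1]'

```text
time: 5.3
ee_pos: [609.9, -73.3, 182.6]
tcp_rot: [0.0, 0.989, 0.147, -0.0]
contact_force: [1.1, 0.6, -0.7]
gripper_width: 0.005
grasp_force: 0.0
```

```bash
python3 v.py 4
```

```text
[609.01044574 -73.34487799 180.96022411] [-1.06815246 -0.13353315  0.30766611]
```

View pics/v4.png

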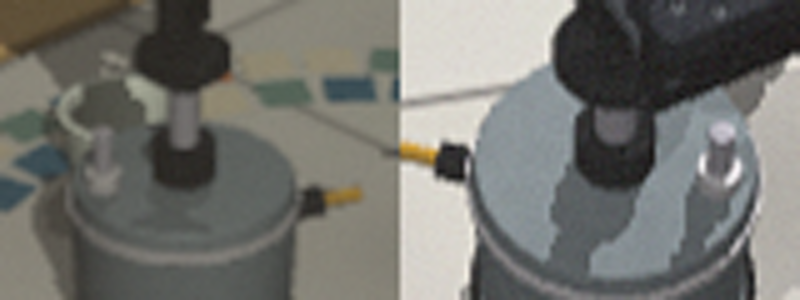

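The pin keeps rising: its tip is at (722,128) on the right and (101,132) on the left. Extra strokes are harmless, so I'll do four more, which covers the worst case of about 2+24 mm.

>>> send_rows --deltas '[0,0,10,0,0,0,-1,0,0,18,0,0,0,-1,0,0,25,0,0,0,-1,0,0,30,0,0,0,-1,0,0,30,0,0,0,-1]'

```text
time: 5.82
ee_pos: [610.4, -73.4, 153.5]
tcp_rot: [0.0, 0.989, 0.147, 0.0]
contact_force: [-2.7, 0.5, 11.8]
gripper_width: 0.011
grasp_force: 5.7
```

>>> send_rows --deltas '[0,0,0,0,0,0,-1,0,0,-10,0,0,0,-1,0,0,-22,0,0,0,-1,0,0,-30,0,0,0,-1,0,0,-30,0,0,0,-1]'

```text
time: 6.23
ee_pos: [610.2, -73.3, 183.0]
tcp_rot: [0.0, 0.989, 0.147, 0.0]
contact_force: [0.7, 0.6, 0.5]
gripper_width: 0.005
grasp_force: 0.0
```

>>> send_rows --deltas '[0,0,10,0,0,0,-1,0,0,18,0,0,0,-1,0,0,25,0,0,0,-1,0,0,30,0,0,0,-1,0,0,30,0,0,0,-1]'

```text
time: 6.65
ee_pos: [611.0, -73.3, 153.4]
tcp_rot: [0.0, 0.989, 0.147, 0.001]
contact_force: [-0.2, -0.6, 12.4]
gripper_width: 0.009
grasp_force: 5.7
```

>>> send_rows --deltas '[0,0,0,0,0,0,-1,0,0,-10,0,0,0,-1,0,0,-22,0,0,0,-1,0,0,-30,0,0,0,-1,0,0,-30,0,0,0,-1]'

```text
time: 7.07
ee_pos: [609.9, -73.3, 182.6]
tcp_rot: [0.0, 0.989, 0.147, -0.0]
contact_force: [-0.3, 0.7, -0.4]
gripper_width: 0.007
grasp_force: 0.0
```

>>> send_rows --deltas '[0,0,10,0,0,0,-1,0,0,18,0,0,0,-1,0,0,25,0,0,0,-1,0,0,30,0,0,0,-1,0,0,30,0,0,0,-1]'

```text
time: 7.48
ee_pos: [610.7, -73.3, 153.3]
tcp_rot: [0.0, 0.989, 0.147, 0.001]
contact_force: [-1.8, -0.3, 12.0]
gripper_width: 0.011
grasp_force: 5.7
```

>>> send_rows --deltas '[0,0,0,0,0,0,-1,0,0,-10,0,0,0,-1,0,0,-22,0,0,0,-1,0,0,-30,0,0,0,-1,0,0,-30,0,0,0,-1]'

```text
time: 7.9
ee_pos: [609.8, -73.3, 182.5]
tcp_rot: [0.0, 0.989, 0.147, -0.0]
contact_force: [0.1, 0.9, 0.7]
gripper_width: 0.009
grasp_force: 0.0
```

>>> send_rows --deltas '[0,0,10,0,0,0,-1,0,0,18,0,0,0,-1,0,0,25,0,0,0,-1,0,0,30,0,0,0,-1,0,0,30,0,0,0,-1]'

```text
time: 8.32
ee_pos: [610.7, -73.3, 153.3]
tcp_rot: [0.0, 0.989, 0.147, 0.001]
contact_force: [-0.9, 0.1, 11.5]
gripper_width: 0.004
grasp_force: 5.7
```

>>> send_rows --deltas '[0,0,0,0,0,0,-1,0,0,-10,0,0,0,-1,0,0,-22,0,0,0,-1,0,0,-35,0,0,0,-1,0,0,-45,0,0,0,-1]'

```text
time: 8.73
ee_pos: [609.0, -73.3, 196.8]
tcp_rot: [-0.0, 0.989, 0.147, -0.002]
contact_force: [-1.3, -1.1, 0.2]
gripper_width: 0.002
grasp_force: 0.0
```

>>> send_rows --deltas '[0,0,-20,0,0,0,-1,0,0,-40,0,0,0,-1,0,0,-50,0,0,0,-1,0,0,-50,0,0,0,-1]'

```text
time: 9.07
ee_pos: [610.9, -73.2, 249.4]
tcp_rot: [0.0, 0.989, 0.147, 0.001]
contact_force: [0.9, -0.3, -0.8]
gripper_width: 0.005
grasp_force: 0.0
```

```bash
python3 v.py 5
```

```text
[609.63274666 -73.32791307 246.6057454 ] [ 0.28331142 -0.20013466  0.23720978]
```

View pics/v5.png

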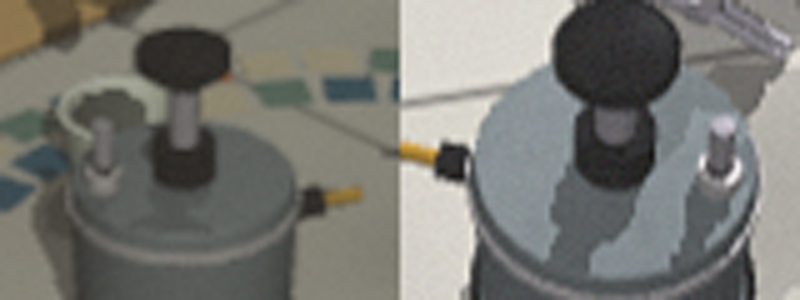

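View pics/b5.png

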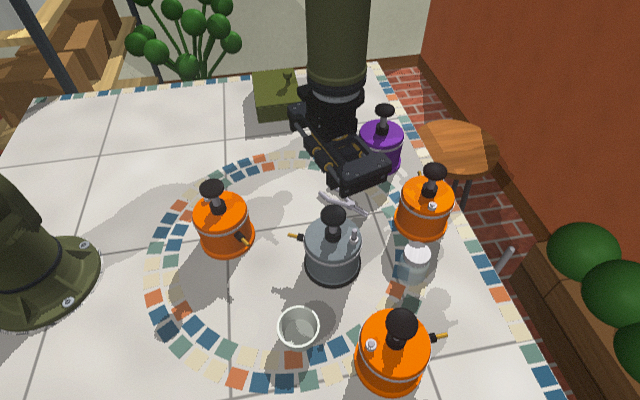

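```bash
python3 - <<'E'
from h import *
A,B=[pickle.load(open(f'pics/{f}5.pkl','rb')) for f in 'ab']
k=np.array([609.5,-73.3]);d=np.array([37.,-19]);d/=np.linalg.norm(d)
for z in(110,113,121,129,133,137):
    o=[z]
    for c,u0,v0 in((A,265,155),(B,290,205)):
        x=c['R']@[*(k+42*d),z]+c['t'];p=c['camera_matrix']@x/x[2];o+=[round((p[0]-u0)*5+(0 if c is A else 400)),round((p[1]-v0)*5)]
    print(o)
for f in '2345':
  i=cv2.imread(f'pics/a{f}.png').astype(int).sum(2)//3
  print(f,i[174:198,284:287].mean(1).astype(int))
i=[cv2.imread('pics/a5.png')[170:200,275:295],cv2.imread('pics/b5.png')[220:250,344:364]]
cv2.imwrite('pics/z.png',cv2.convertScaleAbs(cv2.resize(np.hstack(i),(800,600),interpolation=cv2.INTER_CUBIC),alpha=1.3))
E
```

```text
[110, 103, 170, 720, 166]
[113, 103, 164, 720, 161]
[121, 103, 151, 721, 149]
[129, 102, 137, 723, 137]
[133, 102, 129, 723, 130]
[137, 102, 122, 724, 124]
2 [ 74  74  74  74  74  74  73  91 107  97  93 105 116 110 106 111 123 127
 122 113  93  82  87  89]
3 [ 75  75  74  75  74  74  73  91 109 112 115 109 103 104 105 112 124 127
 122 113  92  84  85  87]
4 [ 74  74  74  74  74  77  99 117 110 106 104 104 104 104 105 112 124 128
 122 113  91  82  84  86]
5 [ 75  74  74  73  87 107 112 103 105 104 104 103 103 102  86  72 109 126
 122 111  92  82  83  85]
```

View pics/z.png

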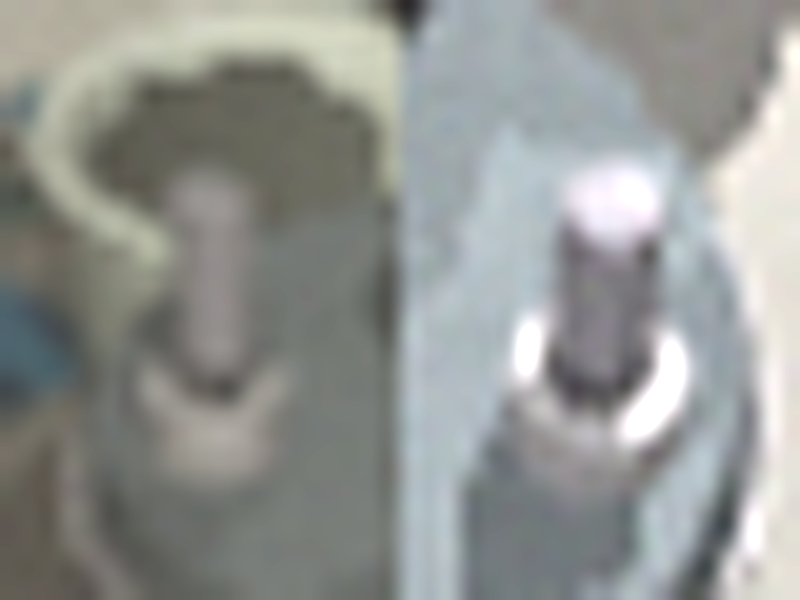

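The dark ring now shows at the pin's foot, at (215,380) on the left and (600,390) on the right. The tip is at the height expected for 137 mm. The knob is up, nothing around it has moved, and the arm is clear.

```bash
python3 -c "
from rig import *
print(hand_in())"
```

```text
the job is handed in; nothing more can be done
None
```

I pumped the grey duster with seven strokes until its pin stood fully out, with the dark ring showing at its foot; the knob is back up, nothing around it has moved, and the job is handed in.

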